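# Turn the drained wax pan right way up

## Task

Two small steel wax pans with wooden handles are on the grey mat; one was left upside down to drain. Turn that one over so that it stands right way up on the mat, letting go of it only close above the mat, and leave the other pan as it is.

Things in the scene. Friction and masses are not known exactly. Their poses are not given: they have to be found in the camera images.
- pan_grip (a point): Middle of the upside-down pan's round wooden handle (18 mm thick, 82 mm long), on its axis. Own x runs along the handle to the pan's axis, 92 mm away; own z is the way the mouth faces (down at the start, up when done). The handle is square to the pan's axis, 16 mm from the plane of its underside and 30 mm from that of its rim: level, 30 mm above the mat at the start.
- pan_center (a point): Centre of that pan: on its axis, half-way up; same axes. Steel cone 46 mm high, 96 mm across the rim, 60 across the underside, about 0.35 kg. Its base is heavy (centre of mass 10 mm from the underside): standing on its rim's edge, turned about the handle over 55 degrees from mouth-down, it falls on to its base when no finger is left under the handle, going 50 to 80 mm to the side the base faced.
- spare_center (a point): Centre (on the axis, half-way up) of the other pan, exactly alike but already standing mouth-up on the mat; same axes. To be left alone.
- mat: Light grey flat mat fixed on the table, 320 mm along its own x, 600 mm along its own y, 4 mm thick; the origin is the centre of its underside, at the table top. A small beaker (75 mm high, at the far side) and a flat copper blank (5 mm) also lie on it, between the pans.
Mind the look-alikes: they are no part of the job. What is shaped like the part that bears pan_grip but red is not meant.

How it is judged (in metres and radians):
At the end, for the whole second after the job is handed in: The pan that was upside down stands mouth-up (within 10 degrees), at rest, with its underside on the mat (its centre at least 10 mm inside the mat's edges); the other pan still stands mouth-up within 40 mm of where it was (angle between each of pan_center, spare_center's own z axis and vertical below 0.17 rad and z of pan_center in the frame of mat between 0.015 and 0.04 m and x of pan_center in the frame of mat between -0.15 and 0.15 m and y of pan_center in the frame of mat between -0.29 and 0.29 m and linear speed of pan below 0.03 m/s and distance of spare_center from where it was at the start of the episode below 0.04 m); the robot touches nothing.
It fails at once if the pan is let go of high above the mat (its centre more than 120 mm above the table) (height (world z) of pan_center above 0.12 m and contact force between pan and the fingers below 0.01 N).
It fails at once if the other pan is pushed more than 40 mm or tipped (distance of spare_center from where it was at the start of the episode above 0.04 m or angle between spare_center's own z axis and vertical above 0.5 rad).
It also fails if it takes over 38 s, if anything falls off the work surface, if the arm or the gripper's body presses on something with over 40 N, if the wrist force passes 120 N, or if a joint passes its speed limit or range.

## Robot

A 6-joint arm with a two-finger parallel gripper is mounted at the origin on the work surface. World frame = base frame: x ahead of the robot, y to its left, z up, the work surface at z = 0. Lengths are in m, angles in degrees, forces in N, time in s.
With the tool pointing down it reaches from about 0.4 to 0.825 m from the base axis. Payload 7 kg.
Tool frame: the origin (TCP) lies at the very end of the fingers, on their centre line; the grasp point (between the pads) lies 19 mm behind it (ctrl.hold_point_z is the distance from the TCP to the grasp point, in m); z points along the fingers, y is the line along which they close (so a half turn about z gives the same grasp; the last joint's range is limited). The gripper opens to 88 mm and grips with 3 to 60 N. Pads are 19 mm wide; open, the fingers measure 130 mm over their backs; the gripper's body (78 mm by 193 mm) begins 47 mm behind the grasp point.
Start: joints at [79.59, 20.546, 0.682, 0, -70.136, -16.507], TCP at [0.306, 0.602, 0.227] pointing down, gripper open.
Joint ranges: [-176.03, 176.03], [-82.01, 121.73], [-58.28, 71.71], [-173.87, 95.51], [-174.79, -0.11], [-173.66, 173.66]. Speed limits (degrees/s): [136.94, 136.94, 172.46, 180, 180, 180].

## Interface

Orientations are given as [roll, pitch, yaw] about the fixed x, y, z axes, in that order (R = Rz(yaw) Ry(pitch) Rx(roll)).
In Python, from plant import sensors, viewer, workorder, ctrl gives the robot as it stands.
- The arm moves only by the shell command python3 -m pendant 'ROWS'. ROWS is JSON, a list of rows, each a list of 3 entries, a list of its own where there are three numbers: the opening, from -1 (shut) to 1 (fully open), so that 0 is half open, then the shift along the tool's x, y, z in m, then the turn, a rotation vector about the tool's x, y, z in degrees. A call has 1 to 10 rows; each row is the pose to reach, as a shift and turn from the pose commanded when the call began, along the tool's axes at that moment; what a row does not reach only later rows make up. A row lasts 1/12 s, in which the tool goes at most 41.7 mm and 7.16 degrees, less where a joint would pass 70% of its speed; a pose out of reach is approached as far as the arm can. A call with a gripper value outside its range is refused whole. The fingers move at their own pace and stop on an object; the grip force is fixed at half the most. Time passes only in rows, so rows that repeat a pose let the fingers close. It gives the time, the measured TCP pose, the force, the opening and the grip force at its end, in the units of the state.
- sensors.get_obs(): the state, without advancing time (a new reading comes with each control period).
- viewer.snapshot(name): name is "side" or "top" or "wrist"; returns the picture (400x640x3 uint8, red, green, blue); there is no depth.
- viewer.camera_params(name): a dict with "fx", "fy", "cx", "cy" (pixels), "extrinsics" (4x4, takes a point from world to camera coordinates). Camera axes: x right, y up, looking along -z (the intrinsics and any distortion apply to the point x, -y, -z); pixel columns grow to the right and rows downward; lengths in m; the calibration is good to about 2 mm. A picture is of the moment at which its call begins: read the wrist's pose just before it. camera_params takes no time and is no camera call; for the wrist camera it gives the pose at the moment of the call.
- workorder.close_job(): hands the job in; it is judged then, once.
The state is a dict: "clock": time; "joint_pos": joint angles; "qvel": joint speeds; "tau": joint torques, N m; "tool_pos": TCP position; "orientation": TCP orientation; "force": force on the tool from outside, world axes, zero at the start; "moment": the same for the moment, N m; "opening": finger opening in m; "gripper_force": force on a finger pad.
Only numpy, scipy, OpenCV 4.12 (cv2) and the standard library are available. Lean on these libraries where they do the work, as an engineer would, in place of code of your own. Each camera call takes 0.05 s, during which the arm holds its last target. There are 200 camera calls.

## Working session

There is one attempt and no reset: what is moved stays moved. The work goes in short steps, Python scripts to look and compute and a shell command to move; the robot and the scene stay as the last step left them, time stands still between calls to the robot, and variables do not carry over. Pictures are saved under pics/ and viewed, at most 10 in all, crops included, and the job is handed in when it is done.

```bash
mkdir -p pics; python3 - <<'E'
from plant import sensors, viewer
import cv2, numpy as np
o=sensors.get_obs(); print(o['clock'],o['tool_pos'],o['orientation'],o['opening'])
for n in ("top","side"):
    im=viewer.snapshot(n); cv2.imwrite(f'pics/{n}0.png',im[:,:,::-1])
    p=viewer.camera_params(n); print(n,{k:np.round(v,3).tolist() if k!='x' else 0 for k,v in p.items()})
E
```

```text
0.0 [0.30537708 0.60142239 0.22561691] [ 1.79904694e+02 -8.13471799e-03 -2.69246911e+01] 0.0875179764378806
top {'fx': 413.376, 'fy': 413.376, 'cx': 321.25, 'cy': 196.381, 'extrinsics': [[0.025, -0.999, -0.02, -0.085], [0.996, 0.024, 0.089, -0.415], [-0.088, -0.022, 0.996, -0.895], [0.0, 0.0, 0.0, 1.0]]}
side {'fx': 488.098, 'fy': 488.098, 'cx': 314.631, 'cy': 194.327, 'extrinsics': [[0.769, -0.639, -0.003, -0.387], [0.495, 0.592, 0.636, -0.187], [-0.405, -0.491, 0.772, -0.978], [0.0, 0.0, 0.0, 1.0]]}
```

View pics/top0.png

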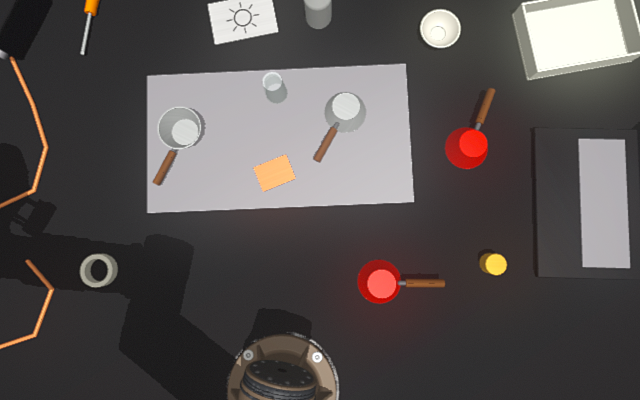

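View pics/side0.png

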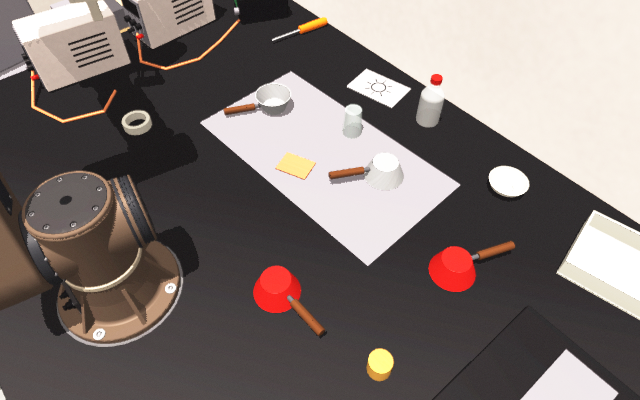

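Candidates for the pan handle in the top picture are:
- Steel pan mouth-down: body (345,110), handle (326,143).
- Steel pan mouth-up: body (181,129), handle (164,167). This is the spare.
- Red pans: (466,147) with handle (486,106), and (379,281) with handle (423,284). Neither is meant.

I choose the steel mouth-down pan and will check it in a close crop.

```bash
python3 - <<'E'
import cv2, numpy as np
a=cv2.imread('pics/top0.png')[85:170,300:380]; b=cv2.imread('pics/side0.png')[140:200,320:410]
a=cv2.resize(a,(400,425),interpolation=cv2.INTER_CUBIC); b=cv2.resize(b,(400,267),interpolation=cv2.INTER_CUBIC)
c=np.zeros((425,800,3),np.uint8); c[:,:400]=a; c[:267,400:]=b
cv2.imwrite('pics/crop1.png',c)
E
cat > h.py <<'E'
import numpy as np
from plant import viewer
def ray(n,u,v,z,p=None):
    p=p or viewer.camera_params(n); E=np.array(p['extrinsics']); R,t=E[:3,:3],E[:3,3]
    d=R.T@np.array([(u-p['cx'])/p['fx'],-(v-p['cy'])/p['fy'],-1]); o=-R.T@t
    return o+d*(z-o[2])/d[2]
E
```

```text
(no output)
```

View pics/crop1.png

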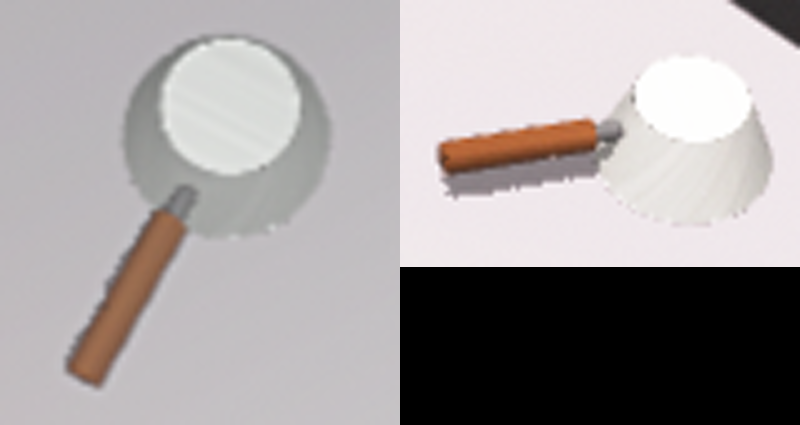

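The crop confirms the choice: steel pan, closed base up, wooden handle. Top-view handle ends are at about (334.2,128) and (317.2,160), and the base disc at (346.2,106). Side-view ends are at (363.9,169.9) and (329.7,175.3), and the disc at (385.7,162).

```bash
python3 - <<'E'
from h import *
for n,l in (("top",[(334.2,128,.034),(317.2,160,.034),(346.2,106,.05)]),("side",[(363.9,169.9,.034),(329.7,175.3,.034),(385.7,162,.05)])):
    P=[ray(n,*q) for q in l]; print(n,np.round(P,4).tolist()); 
    m=(P[0]+P[1])/2; d=P[2]-m; print(np.round(m,4),np.hypot(*d[:2]),np.degrees(np.arctan2(d[1],d[0])))
for q in [(274,85,.04),(181,129,.03),(408,65,.004),(413,202,.004),(147,76,.004),(148,212,.004)]: print(q,np.round(ray("top",*q),3))
E
```

```text
top [[0.5673, -0.1002, 0.034], [0.4952, -0.0646, 0.034], [0.6123, -0.125, 0.05]]
[ 0.5313 -0.0824  0.034 ] 0.09156651588100091 -27.726740889534337
side [[0.5691, -0.1003, 0.034], [0.4972, -0.0621, 0.034], [0.6137, -0.1244, 0.05]]
[ 0.5331 -0.0812  0.034 ] 0.09145590546400675 -28.219610037342786
(274, 85, 0.04) [0.66  0.035 0.04 ]
(181, 129, 0.03) [0.559 0.241 0.03 ]
(408, 65, 0.004) [ 0.726 -0.266  0.004]
(413, 202, 0.004) [ 0.411 -0.28   0.004]
(147, 76, 0.004) [0.689 0.337 0.004]
(148, 212, 0.004) [0.374 0.315 0.004]
```

```bash
cat >> h.py <<'E'
from scipy.spatial.transform import Rotation as Ro
from plant import sensors, ctrl
def plan(G,rpy,past):
    """handle point G, tool rpy, TCP 'past' metres beyond G along the tool z -> shift mm, turn deg in present tool axes"""
    o=sensors.get_obs(); R0=Ro.from_euler('xyz',o['orientation'],degrees=True); R1=Ro.from_euler('xyz',rpy,degrees=True)
    t=np.array(G)+past*R1.as_matrix()[:,2]
    print('target',np.round(t,4),'shift',np.round(R0.inv().apply(t-o['tool_pos']),4),'turn',np.round((R0.inv()*R1).as_rotvec(degrees=True),2),'t',round(o['clock'],2))
E
python3 -c "
from h import *
print([a for a in dir(ctrl) if a[0]!='_'])
plan((.532,-.082,.034),(162,0,-28),-.10)"
```

```text
['PlanningError', 'hold_point_z']
target [ 0.5465 -0.0547  0.1291] shift [0.5121 0.4757 0.0974] turn [-17.91  -0.18   1.07] t 0.1
```

```bash
python3 -m pendant '[[1,[0.25,0.24,0.0],[0,0,0]],[1,[0.25,0.24,0.0],[0,0,0]],[1,[0.25,0.24,0.0],[0,0,0]],[1,[0.25,0.24,0.0],[0,0,0]],[1,[0.25,0.24,0.0],[0,0,0]],[1,[0.25,0.24,0.0],[0,0,0]],[1,[0.25,0.24,0.0],[0,0,0]],[1,[0.25,0.24,0.0],[0,0,0]],[1,[0.25,0.24,0.0],[0,0,0]],[1,[0.25,0.24,0.0],[0,0,0]]]'
python3 -c "
from h import *
plan((.532,-.082,.034),(162,0,-28),-.10)"
```

```text
clock: 0.93
tool_pos: [0.4203, 0.2715, 0.2267]
orientation: [180.0, 0.0, -27.1]
force: [-0.3, 0.7, -0.4]
opening: 0.0876
gripper_force: 0.0
target [ 0.5465 -0.0547  0.1291] shift [0.261  0.2329 0.0976] turn [-17.99  -0.13   0.89] t 0.93
```

```bash
python3 -m pendant '[[-0.18,[0.26,0.232,0.097],[-18,0,1]],[-0.18,[0.26,0.232,0.097],[-18,0,1]],[-0.18,[0.26,0.232,0.097],[-18,0,1]],[-0.18,[0.26,0.232,0.097],[-18,0,1]],[-0.18,[0.26,0.232,0.097],[-18,0,1]],[-0.18,[0.26,0.232,0.097],[-18,0,1]],[-0.18,[0.26,0.232,0.097],[-18,0,1]],[-0.18,[0.26,0.232,0.097],[-18,0,1]],[-0.18,[0.26,0.232,0.097],[-18,0,1]],[-0.18,[0.26,0.232,0.097],[-18,0,1]]]'
python3 - <<'E'
from h import *
import cv2
plan((.532,-.082,.034),(162,0,-28),-.10)
p=viewer.camera_params("wrist"); im=viewer.snapshot("wrist"); cv2.imwrite('pics/w1.png',im[:,:,::-1])
E=np.array(p['extrinsics'])
for q in [(.532,-.082,.034),(.568,-.101,.034),(.496,-.063,.034)]:
    c=E[:3,:3]@q+E[:3,3]; print(p['cx']-p['fx']*c[0]/c[2],p['cy']+p['fy']*c[1]/c[2])
import pickle; pickle.dump(p,open('w1.pkl','wb'))
E
```

```text
clock: 1.77
tool_pos: [0.5462, -0.0536, 0.1271]
orientation: [161.8, -0.0, -28.1]
force: [0.2, 0.3, 0.3]
opening: 0.0364
gripper_force: 0.0
target [ 0.5465 -0.0547  0.1291] shift [ 0.0008  0.0014 -0.0016] turn [ 0.18  0.04 -0.12] t 1.77
318.7336144974772 204.6065647936159
318.582055238686 159.729738123632
318.8730727890272 245.90028467253225
```

View pics/w1.png

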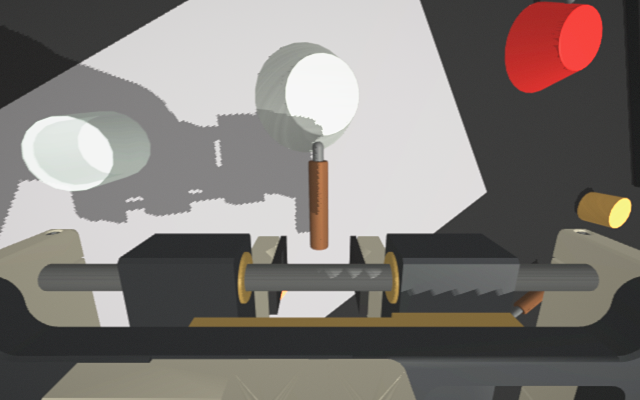

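The wrist view shows the handle running straight along the tool, from (318,160) to (319,248). The model predicted rows 160–246 at column 318.7, so the estimate holds. I'll descend along the tool axis.

```bash
python3 -m pendant '[[-0.18,[0.005,0.001,0.03],[0,0,0]],[-0.18,[0.005,0.001,0.06],[0,0,0]],[-0.18,[0.005,0.001,0.085],[0,0,0]],[-0.18,[0.005,0.001,0.1],[0,0,0]],[-0.18,[0.005,0.001,0.112],[0,0,0]],[-0.18,[0.005,0.001,0.112],[0,0,0]]]'
python3 -c "
from h import *
plan((.536,-.084,.034),(162,0,-28),.015)"
```

```text
clock: 2.32
tool_pos: [0.533, -0.0836, 0.0213]
orientation: [161.8, 0.0, -27.9]
force: [-0.2, -0.1, -0.5]
opening: 0.0358
gripper_force: 0.0
target [ 0.5338 -0.0881  0.0197] shift [0.0029 0.0029 0.0026] turn [ 0.16 -0.03  0.11] t 2.32
```

```bash
python3 -m pendant '[[-0.18,[0.002,0.002,0.002],[0,0,0]],[-0.18,[0.002,0.002,0.002],[0,0,0]],[-1,[0.002,0.002,0.002],[0,0,0]],[-1,[0.002,0.002,0.002],[0,0,0]],[-1,[0.002,0.002,0.002],[0,0,0]],[-1,[0.002,0.002,0.002],[0,0,0]],[-1,[0.002,0.002,0.002],[0,0,0]],[-1,[0.002,0.002,0.002],[0,0,0]]]'
python3 - <<'E'
from h import *
# rows about handle: turn th (deg) about tool x through point 15mm behind TCP, lift so rim keeps 4 mm above mat
R=Ro.from_euler('xyz',(161.8,0,-28),degrees=True)
for th in range(5,81,5):
    t=np.radians(th); h=(.030*np.cos(t)+.048*np.sin(t)) -.030+.006*min(1,th/10)
    up=R.inv().apply([0,0,h]); d=.015*(Ro.from_rotvec([t,0,0]).apply([0,0,1])-[0,0,1])
    print(th,np.round(up+d,3),round(h,3))
E
```

```text
clock: 2.98
tool_pos: [0.5356, -0.0868, 0.0225]
orientation: [162.0, -0.2, -27.9]
force: [-1.4, 2.4, 4.0]
opening: 0.0171
gripper_force: 30.0
5 [ 0.     0.001 -0.007] 0.007
10 [ 0.     0.002 -0.013] 0.014
15 [ 0.     0.002 -0.017] 0.017
20 [ 0.     0.001 -0.02 ] 0.021
25 [ 0.     0.001 -0.024] 0.023
30 [ 0.     0.001 -0.027] 0.026
35 [ 0.     0.    -0.029] 0.028
40 [ 0.    -0.    -0.032] 0.03
45 [ 0.    -0.001 -0.034] 0.031
50 [ 0.    -0.001 -0.036] 0.032
55 [ 0.    -0.002 -0.037] 0.033
60 [ 0.    -0.003 -0.038] 0.033
65 [ 0.    -0.004 -0.039] 0.032
70 [ 0.    -0.004 -0.04 ] 0.031
75 [ 0.    -0.005 -0.04 ] 0.03
80 [ 0.    -0.006 -0.039] 0.028
```

Gripped: opening 17.1 mm, 30 N. Next I turn and lift together, keeping the rim just above the mat.

```bash
python3 -m pendant '[[-1,[0,0.001,-0.007],[5,0,0]],[-1,[0,0.002,-0.013],[10,0,0]],[-1,[0,0.002,-0.017],[15,0,0]],[-1,[0,0.001,-0.02],[20,0,0]],[-1,[0,0.001,-0.024],[25,0,0]],[-1,[0,0.001,-0.027],[30,0,0]],[-1,[0,0,-0.029],[35,0,0]],[-1,[0,0,-0.032],[40,0,0]],[-1,[0,0,-0.032],[40,0,0]]]'
python3 - <<'E'
from h import *
o=sensors.get_obs(); print(np.round(o['joint_pos'],1))
R=Ro.from_euler('xyz',o['orientation'],degrees=True); g=o['tool_pos']-.015*R.as_matrix()[:,2]; print('handle',g)
for th in range(5,36,5):
    t=np.radians(th); T=t+np.radians(40); h=.044+.0+(.030*np.cos(T)+.048*np.sin(T)) -.034-g[2]+.004
    up=R.inv().apply([0,0,.004+.03*np.cos(T)+.048*np.sin(T)+.004-g[2]]); d=.015*(Ro.from_rotvec([t,0,0]).apply([0,0,1])-[0,0,1])
    print(th,np.round(up+d,3))
E
```

```text
clock: 3.73
tool_pos: [0.5391, -0.0798, 0.0523]
orientation: [-157.7, -0.1, -28.1]
force: [-0.1, 0.8, -1.8]
opening: 0.0172
gripper_force: 30.0
[ -4.7  18.3 -21.3 -29.4 -45.   86.6]
handle [ 0.53635505 -0.08480245  0.06615717]
5 [-0.    -0.     0.003]
10 [-0.    -0.002  0.002]
15 [-0.    -0.003  0.001]
20 [-0.    -0.005  0.001]
25 [-0.    -0.006  0.   ]
30 [-0.    -0.006  0.001]
35 [-0.    -0.007  0.001]
```

```bash
python3 -m pendant '[[-1,[0,0,0],[5,0,0]],[-1,[0,-0.002,0],[10,0,0]],[-1,[0,-0.003,0],[15,0,0]],[-1,[0,-0.005,0],[20,0,0]],[-1,[0,-0.006,-0.001],[25,0,0]],[-1,[0,-0.006,-0.001],[30,0,0]],[-1,[0,-0.006,-0.001],[33,0,0]],[-1,[0,-0.006,-0.001],[33,0,0]]]'
python3 - <<'E'
from h import *
import cv2
o=sensors.get_obs(); print(np.round(o['joint_pos'],1))
R=Ro.from_euler('xyz',o['orientation'],degrees=True); g=o['tool_pos']-.015*R.as_matrix()[:,2]; print('handle',g)
a=viewer.snapshot('side')[60:260,200:500]; b=viewer.snapshot('wrist')
c=np.zeros((400+160,800,3),np.uint8); c[:400,:600]=cv2.resize(a,(600,400)); c[400:,:256]=cv2.resize(b,(256,160)); cv2.imwrite('pics/s2.png',c[:,:,::-1])
E
```

```text
clock: 4.4
tool_pos: [0.5399, -0.0745, 0.0526]
orientation: [-125.0, 0.3, -28.0]
force: [-0.9, 0.9, 0.9]
opening: 0.017
gripper_force: 30.0
[-31.4  30.9 -13.9 -61.5 -68.5 130. ]
handle [ 0.53414625 -0.08536089  0.06117047]
```

View pics/s2.png

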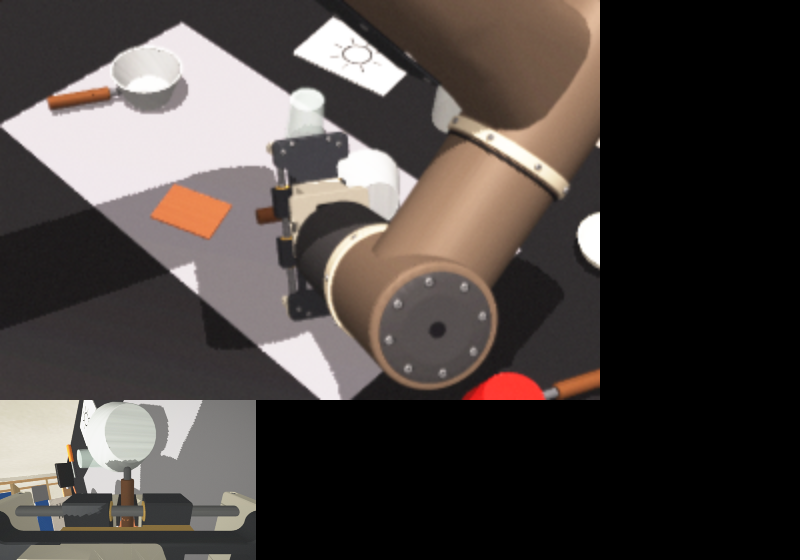

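The pan is turned about 73° with its rim about 2 mm above the mat, base to the right, and the spare pan is untouched. I'll open part way and withdraw quickly along the tool axis, slightly away from the pan.

```bash
python3 -m pendant '[[0.2,[0,0,0],[0,0,0]],[0.2,[-0.003,0,-0.006],[0,0,0]],[0.2,[-0.015,0,-0.045],[0,0,0]],[0.2,[-0.025,0,-0.08],[0,0,0]],[0.2,[-0.025,0,-0.115],[0,0,0]],[0.2,[-0.025,0,-0.13],[0,0,0]],[0.2,[-0.025,0,-0.13],[0,0,0]],[0.2,[-0.025,0,-0.13],[0,0,0]],[0.2,[-0.025,0,-0.13],[0,0,0]]]'
python3 - <<'E'
from h import *
import cv2
c=np.hstack([cv2.resize(viewer.snapshot(n),(400,250),interpolation=cv2.INTER_AREA) for n in ('wrist','side')])
t=viewer.snapshot('top')[40:220,120:440]; t=cv2.resize(t,(600,338)); d=np.zeros((588,800,3),np.uint8); d[:250]=c; d[250:,:600]=t
cv2.imwrite('pics/r1.png',d[:,:,::-1])
E
```

```text
clock: 5.25
tool_pos: [0.4704, -0.1549, 0.1303]
orientation: [-125.0, -0.2, -27.9]
force: [1.1, 0.3, -0.4]
opening: 0.0527
gripper_force: 0.0
```

View pics/r1.png

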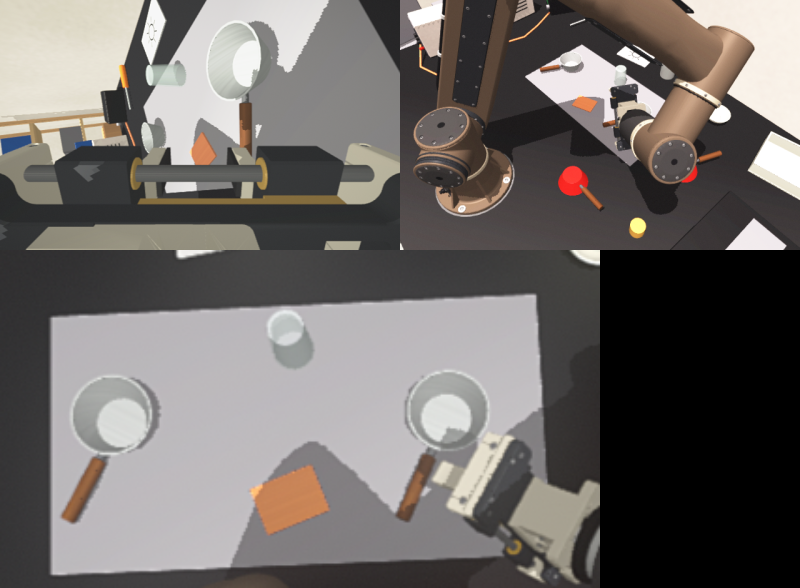

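The pan now stands mouth-up: in the top crop its rim is at (447,410) and its base disc at (446,418), well inside the mat. The spare pan and the beaker are where they were. I'll back the arm off and check before handing in.

```bash
python3 -m pendant '[[0.2,[0,0.02,-0.035],[0,0,0]],[0.2,[0,0.04,-0.06],[0,0,0]],[0.2,[0,-0.04,-0.06],[0,0,0]],[0.2,[0,-0.08,-0.06],[0,0,0]],[0.2,[0,-0.08,-0.06],[0,0,0]],[0.2,[0,-0.08,-0.06],[0,0,0]],[0.2,[0,-0.08,-0.06],[0,0,0]]]'
python3 - <<'E'
from h import *
import cv2
a=viewer.snapshot('side')[40:240,200:500]; t=viewer.snapshot('top')[40:220,120:440]
d=np.zeros((600,600,3),np.uint8); d[:300,:450]=cv2.resize(a,(450,300)); d[300:,:533]=cv2.resize(t,(533,300)); cv2.imwrite('pics/r2.png',d[:,:,::-1])
E
```

```text
clock: 5.98
tool_pos: [0.4692, -0.1576, 0.2316]
orientation: [-125.0, -0.3, -27.8]
force: [0.0, -0.1, 0.0]
opening: 0.0526
gripper_force: 0.0
```

View pics/r2.png

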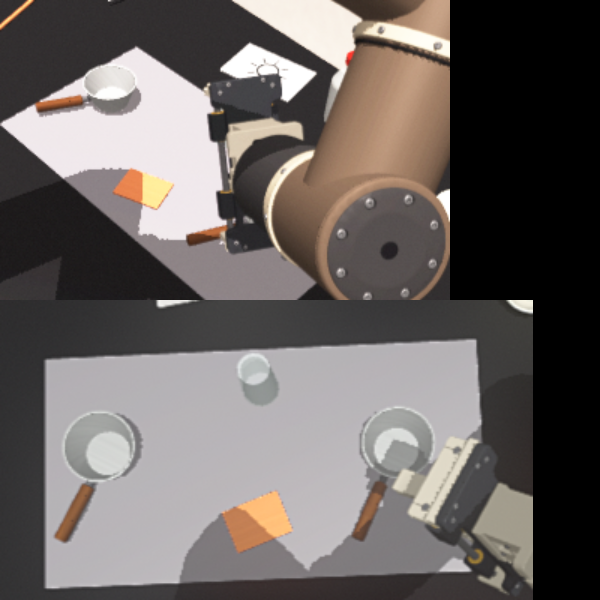

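The pan is flat and at rest mouth-up at (397,441). Scaled to the same picture size it hasn't moved since the last view. The arm is clear, with its TCP at 0.23 m and no force, and the spare pan is unmoved at (99,446).

```bash
python3 -c "
from plant import workorder
print(workorder.close_job())"
```

```text
the job is handed in; nothing more can be done
None
```

The job is handed in: the upside-down pan now stands mouth-up and at rest on the mat, the other pan was not moved, and it took about 6 s of the 38 s allowed; the hand-in returned no verdict.

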